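# Staple bracket over a wardrobe rail

## Task

Fix the hanging rail to the white panel: of the three steel staple brackets, take the medium one, the one that fits the rail and the slots, and lower it from above so that its legs pass either side of the rail and through the panel's two slots, until its crown rests on the rail. Set it down gently, do not drop it, and leave the other two staples standing where they are.

Things in the scene. Friction and masses are not known exactly. Their poses are not given: they have to be found in the camera images.
- staple_medium: Medium staple: upright U, arch up, of steel strap 28 mm wide, 5 thick; 54 mm over the legs, 44 between them, 92 tall; stands on its feet. Origin: between the feet, at their underside; z up, y leg to leg. Legs straight for 64 mm, then arched; about 0.2 kg. Grip it with a finger on the outside of each leg, 52 to 58 mm above the feet.
- seat (a point): Top of the rail (tube 30 mm thick, along x, ends in 62 mm tall supports at x +-118), midway between the slots, 111 mm above the table; z up. White panel 280 x 200 x 16 mm, fixed, its top 55 mm below this point. Slots through it: 48 mm in x, 19 in y, centred at y +-24.5 mm. Staple home: feet 86 mm below this point, its y along this y. Loose 18 mm high offcut near a panel corner.
- staple_narrow: Narrow staple: upright U, arch up, of steel strap 28 mm wide, 5 thick; 32 mm over the legs, 22 between them, 80 tall; stands on its feet. Origin: between the feet, at their underside; z up, y leg to leg. Too narrow for the rail.
- staple_wide: Wide staple: upright U, arch up, of steel strap 28 mm wide, 5 thick; 82 mm over the legs, 72 between them, 106 tall; stands on its feet. Origin: between the feet, at their underside; z up, y leg to leg. Too wide for the slots.

How it is judged:
By the outcome, as a careful person would: the job done as asked, in the order asked, and still so for the second after the job is handed in, with the robot touching nothing.
It also fails if it takes over 38 s, if anything falls off the work surface, if the arm or the gripper's body presses on something with over 40 N, if the wrist force passes 120 N, or if a joint passes its speed limit or range.

## Robot

A 6-joint arm with a two-finger parallel gripper is mounted at the origin on the work surface. World frame = base frame: x ahead of the robot, y to its left, z up, the work surface at z = 0. Lengths are in m, angles in rad, forces in N, time in s.
With the tool pointing down it reaches from about 0.275 to 0.825 m from the base axis. Payload 4.9 kg.
Tool frame: the origin (TCP) lies midway between the tips of the shut fingers; the grasp point (between the pads) lies 19 mm behind it (grip_point_offset is the distance from the TCP to the grasp point, in m); z points along the fingers, y is the line along which they close (so a half turn about z gives the same grasp; the last joint's range is limited). The gripper opens to 85 mm and grips with 20 to 120 N. Pads are 22 mm wide; open, the fingers measure 114 mm over their backs; the gripper's body (76 mm by 85 mm) begins 54 mm behind the grasp point. The pads swing forward as they close: fully open they stand 13 mm farther back than shut.
Start: joints at [-1.363, 0.326, -0.193, 1.052, 0, 1.437], TCP at [0.184, -0.518, 0.231] pointing down, gripper open.
Joint ranges: [-2.65, 2.65], [-0.97, 1.79], [-1.3, 1.35], [-1.93, 2.1], [-1.47, 1.37], [-3.14, 3.14]. Speed limits (rad/s): [2.57, 2.57, 3.14, 3.14, 3.14, 3.14].

## Interface

Orientations are given as a rotation vector (axis times angle).
In Python, from cell import * gives the robot as it stands. Calls block until the motion is done:
- movep(position, orientation): joint-space move of the TCP to a pose.
- move_l(position, velocity=0.15, rot=None, until_force=None): straight line of the TCP; rot=None keeps the orientation; velocity is the mean speed in m/s. With until_force (N) it stops when the force on the tool has changed by that much, and returns True; else False.
- set_joints(angles): joint-space move.
- let_go() and grab(newtons=None): open the fingers fully, or close them until they stop; newtons is the grip in N (None keeps the last).
- sleep(seconds).
- ik(position, orientation): joint angles nearest the present ones, or None.
- get_state(): the state.
- grab_frame(name): name is "side" or "top"; returns a dict with "img" (420x560x3 uint8, red, green, blue), "fx", "fy", "cx", "cy" (pixels), "cam_to_world" (4x4, takes a point from camera to world coordinates). Camera axes: x right, y down, z forward; pixel columns grow to the right and rows downward; lengths in m; the calibration is good to about 2 mm. A picture is of the moment at which its call begins. There is no depth.
A pose or a line that the arm cannot do raises MotionError and nothing moves.
- sign_off(): hands the job in; it is judged then, once.
Trained networks look in the newest picture that a camera, given by its name, has taken for a name from the list of things; names that differ only in an ending like _2 or _b are one class to them, and where a whole thing is asked for, a point or a joint stands for the part that bears it (a point fixed in the world has none). Each returns a list of dicts, best first, with "score" (0 to 1); they miss things now and then, are a little off and sometimes report something else, mostly with a low value. They report only what shows in the picture. A call takes as long as a camera call.
- spot_in(camera, name): "centre" ([column, row] in pixels, amid what is visible of it).
- silhouettes(camera, name): "mask" (420x560 bool, what is visible of it) and "centre" ([column, row] in pixels, amid what is visible of it).
- tip_of(camera, name): "centre" ([column, row] in pixels: a listed point, or the origin of a listed thing).
The state is a dict: "clock": time; "q": joint angles; "joint_velocities": joint speeds; "tau": joint torques, N m; "position": TCP position; "eef_rot": TCP orientation; "contact_force": force on the tool from outside, world axes, zero at the start; "wrist_torque": the same for the moment, N m; "finger_gap": opening from 0.0 (shut) to 1.0 (fully open); "grasp_force": force on a finger pad.
Only numpy, scipy, OpenCV 4.12 (cv2) and the standard library are available. Lean on these libraries where they do the work, as an engineer would, in place of code of your own. Each camera call takes 0.05 s, during which the arm holds its last target. There are 200 camera calls.

## Working session

There is one attempt and no reset: what is moved stays moved. The work goes in short steps, each a Python script; the robot and the scene stay as the last script left them, time stands still between calls to the robot, and variables do not carry over. Pictures are saved under pics/ and viewed, at most 10 in all, crops included, and the job is handed in when it is done.

```bash
ls; mkdir -p pics; python3 - <<'E'
from cell import *
import cv2,numpy as np
for c in ["side","top"]:
    f=grab_frame(c); cv2.imwrite(f"pics/{c}0.png",f["img"][...,::-1])
    print(c,f["fx"],f["cx"],f["cy"],np.round(f["cam_to_world"],3).tolist())
    for n in ["staple_medium","staple_narrow","staple_wide","seat"]:
        print(n,[(np.round(d["centre"],1).tolist(),round(d["score"],2)) for d in tip_of(c,n)][:3])
        if n!="seat": print("  spot",[(np.round(d["centre"],1).tolist(),round(d["score"],2)) for d in spot_in(c,n)][:3])
print(get_state())
E
```

```text
pics
side 437.3298138436588 272.59161252577167 212.7781919262545 [[0.993, -0.095, 0.063, 0.484], [-0.114, -0.749, 0.653, -0.594], [-0.015, -0.656, -0.755, 0.739], [0.0, 0.0, 0.0, 1.0]]
staple_medium [([305.7, 264.4], 0.71)]
  spot [([307.2, 248.5], 0.74)]
staple_narrow [([236.4, 275.3], 0.94)]
  spot [([233.7, 264.2], 0.65)]
staple_wide [([279.5, 343.5], 0.75)]
  spot [([278.1, 331.2], 0.63)]
seat [([280.5, 120.9], 0.94), ([280.6, 343.6], 0.41)]
top 526.137970756247 286.72989436259866 203.80041918514178 [[-0.016, -0.998, 0.063, 0.484], [-1.0, 0.016, 0.009, -0.042], [-0.01, -0.062, -0.998, 1.202], [0.0, 0.0, 0.0, 1.0]]
staple_medium [([316.7, 185.2], 0.58)]
  spot [([318.8, 179.9], 0.58)]
staple_narrow [([322.9, 244.1], 0.53)]
  spot [([326.6, 247.2], 0.59)]
staple_wide [([385.5, 217.6], 0.75)]
  spot [([390.4, 217.1], 0.82)]
seat []
{'clock': 0.8, 'q': array([-1.36318027e+00,  3.26170330e-01, -1.92601123e-01,  1.05198623e+00,
       -2.82816020e-06,  1.43663364e+00]), 'joint_velocities': array([0.00122041, 0.00136245, 0.00080367, 0.00019897, 0.00038852,
       0.00027654]), 'tau': array([ 3.71291790e-04, -4.43272948e+01,  2.62745726e+01,  9.46686523e-04,
       -1.52164625e-05,  1.11999050e-07]), 'position': array([ 0.18437422, -0.51820127,  0.23129658]), 'eef_rot': array([ 3.09579378e+00,  5.34248986e-01, -2.21069985e-06]), 'contact_force': array([ 0.43834518, -0.66794798, -0.08143083]), 'wrist_torque': array([-0.04487918,  0.00759961, -0.00359038]), 'grasp_force': 0.0, 'finger_gap': 1.002326154982858}
```

View pics/side0.png

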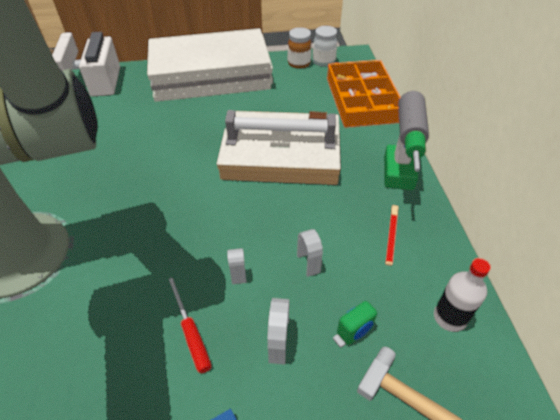

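View pics/top0.png

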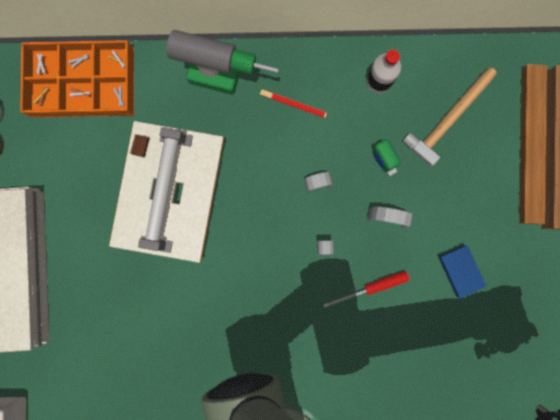

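The top view shows the panel with its rail running (173,134)–(153,243) and slots at about (153,190) and (178,193). The medium staple is at (318,180), the narrow at (325,246), the wide at (390,216), and the network agrees. Next I fit a staple model and a panel model to both views.

```bash
cat > fit.py <<'E'
from cell import *
import cv2,numpy as np
from scipy.optimize import minimize
def proj(f,P):
    M=np.linalg.inv(f["cam_to_world"]); p=P@M[:3,:3].T+M[:3,3]
    return np.c_[f["fx"]*p[:,0]/p[:,2]+f["cx"],f["fy"]*p[:,1]/p[:,2]+f["cy"]]
def ray(f,uv,z):
    T=f["cam_to_world"]; d=T[:3,:3]@np.array([(uv[0]-f["cx"])/f["fx"],(uv[1]-f["cy"])/f["fy"],1])
    return T[:3,3]+d*(z-T[2,3])/d[2]
def place(P,x,y,a,z=0):
    c,s=np.cos(a),np.sin(a); return P@np.array([[c,s,0],[-s,c,0],[0,0,1]])+[x,y,z]
def strap(w,h):   # quads of the U strap: y,z profiles outer/inner
    def prof(o):
        t=np.linspace(0,np.pi,13); r=w/2-o; k=64 if h==92 else h-w/2
        return np.r_[[[r,0]],np.c_[r*np.cos(t),k+(h-k-o)*np.sin(t)],[[-r,0]]]/1000
    o,i=prof(0),prof(5); q=[]
    for a,b in zip(range(len(o)-1),range(1,len(o))):
        q.append([(sx*.014,*p[j]) for sx in(-1,1) for p in(o,i) for j in(a,b)])
    return np.array(q)
def render(f,Q,x,y,a,S=4):
    m=np.zeros((420*S,560*S),np.uint8)
    for q in Q:
        h=cv2.convexHull(((proj(f,place(q,x,y,a))+.5)*S-.5).astype(np.float32))
        cv2.fillConvexPoly(m,np.round(h).astype(np.int32),1)
    return cv2.resize(m.astype(np.float32),(560,420),interpolation=cv2.INTER_AREA)
def fit_staple(F,M,x0,cams=("side","top"),w=54,h=92):
    Q=strap(w,h)
    def cost(v,cs=cams):
        c=0
        for k in cs:
            r=render(F[k],Q,v[0],v[1],v[2]); m=M[k]
            c+=1-np.minimum(r,m).sum()/np.maximum(r,m).sum()
        return c
    best=None
    for a in np.arange(0,np.pi,np.pi/8):
        s=np.array([*x0[:2],a]); sx=np.vstack([s,s+[.01,0,0],s+[0,.01,0],s+[0,0,.25]])
        r=minimize(cost,s,method="Nelder-Mead",options=dict(initial_simplex=sx,maxfev=150))
        if best is None or r.fun<best.fun: best=r
    return best.x,best.fun,[cost(best.x,[k]) for k in cams]
E
cat > m1.py <<'E'
from fit import *
F={c:grab_frame(c) for c in("side","top")}; M={}
for c in F: M[c]=silhouettes(c,"staple_medium")[0]["mask"].astype(np.float32); print(c,M[c].sum())
x0=ray(F["top"],(318,180),.08); print(x0)
print(fit_staple(F,M,x0)); 
for c in F: print(c,fit_staple(F,M,x0,(c,)))
# panel: white mask quadrilateral in top view
im=F["top"]["img"]; hsv=cv2.cvtColor(im,cv2.COLOR_RGB2HSV)
m=((hsv[...,1]<70)&(hsv[...,2]>120)).astype(np.uint8); m[:,:100]=0; m[:,240:]=0; m[:100]=0;m[280:]=0
m=cv2.morphologyEx(m,cv2.MORPH_CLOSE,np.ones((5,5)))
c=max(cv2.findContours(m,0,2)[0],key=cv2.contourArea)
c=cv2.convexHull(c); pts=np.array([ray(F["top"],p,.056)[:2] for p in c[:,0]+0.]).astype(np.float32)
(cx,cy),wh,a=cv2.minAreaRect(pts); print("panel",cx,cy,wh,a)
s=tip_of("side","seat"); print("seat side",ray(F["side"],s[0]["centre"],.111))
t=tip_of("top","seat"); print([ (d["centre"],d["score"]) for d in t])
# rail ends (support tops) from eye, top view z=.11
for p in [(172,135),(152.5,243)]: print(ray(F["top"],p,.115))
for p in [(153,190),(178,193)]: print("slot",ray(F["top"],p,.056))
cv2.imwrite("pics/panel.png",cv2.resize(im[110:275,95:240,::-1],None,fx=3.5,fy=3.5,interpolation=2))
E
python3 m1.py
```

```text
side 888.0
top 373.0
[ 0.60457598 -0.09917787  0.08      ]
(array([ 0.60307126, -0.09904017,  0.23166134]), np.float64(0.17483264207839966), [np.float32(0.08530182), np.float32(0.089530826)])
side (array([ 0.60214281, -0.0982091 ,  0.23067699]), np.float64(0.06700098514556885), [np.float32(0.067000985)])
top (array([ 0.60427571, -0.09961888,  0.25796533]), np.float64(0.06407362222671509), [np.float32(0.06407362)])
panel 0.5891594290733337 0.2335619479417801 (0.20507371425628662, 0.28558269143104553) 79.00345611572266
seat side [0.58961129 0.23928086 0.111     ]
[([157.8, 187.2], 0.97)]
[0.70057871 0.20596546 0.115     ]
[0.47587314 0.24683915 0.115     ]
slot [0.59127138 0.26142405 0.056     ]
slot [0.58375516 0.20653482 0.056     ]
```

View pics/panel.png

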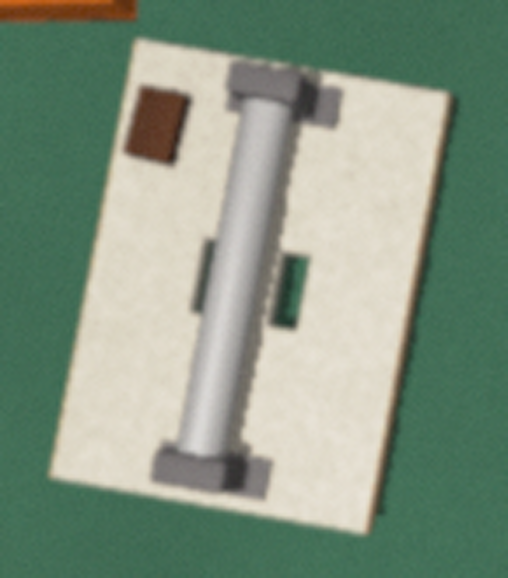

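The crop shows panel corners at (135,40), (448,93), (368,533) and (50,477). The outer slot edges are at (201,275) and (301,292), and the rail axis runs (270,100)–(210,450). I'll cross-check the seat from these.

```bash
cat > m2.py <<'E'
from fit import *
f=grab_frame("top")
w=lambda p,z: ray(f,((p[0]+.5)/3.5-.5+95,(p[1]+.5)/3.5-.5+110),z)[:2]
C=[w(p,.056) for p in[(135,40),(448,93),(368,533),(50,477)]]
print("corners mean",np.mean(C,0)); 
for i in range(4):
    d=C[(i+1)%4]-C[i]; print(np.hypot(*d),np.degrees(np.arctan2(d[1],d[0])))
print("slots",(w((201,275),.056)+w((301.5,292.5),.056))/2)
A,B=w((270,100),.098),w((210,450),.098); d=A-B
print("rail",A,B,(A+B)/2,np.degrees(np.arctan2(d[1],d[0])))
t=tip_of("top","seat"); s=None
print("seat top",ray(f,t[0]["centre"],.111))
g=grab_frame("side")
# triangulate seat from both
from scipy.optimize import least_squares
s=tip_of("side","seat")[0]["centre"]; t=t[0]["centre"]
r=least_squares(lambda v:np.r_[proj(f,v[None])[0]-t,proj(g,v[None])[0]-s],[.59,.235,.111]); print("tri",r.x,r.fun)
E
python3 m2.py
```

```text
corners mean [0.58898852 0.23254629]
0.2011677026976667 -100.70083374806134
0.27968157047216036 169.29319229369466
0.2016885446848173 79.21330858481548
0.27937987992506497 -10.813583097204967
slots [0.58920864 0.23194435]
rail [0.69707338 0.21031311] [0.48569259 0.24684557] [0.59138299 0.22857934] -9.805437260733845
seat top [0.58399966 0.23201793 0.111     ]Traceback (most recent call last):
  File "m2.py", line 16, in <module>
    s=tip_of("side","seat")[0]["centre"]; t=t[0]["centre"]
      ~~~~~~~~~~~~~~~~~~~~~^^^
IndexError: list index out of range
```

```bash
cat >> fit.py <<'E'
from scipy.spatial.transform import Rotation as R
down=lambda a:(R.from_euler("z",a)*R.from_euler("x",np.pi)).as_rotvec()
SX,SY,SA=.6031,-.0990,.235
TX,TY,TA=.589,.2325,-.187
E
cat > g1.py <<'E'
from fit import *
for k in (0,np.pi): print(k,ik([SX,SY,.17],down(SA+k)),ik([TX,TY,.2],down(TA+k)))
q=ik([SX,SY,.17],down(SA)); q2=ik([TX,TY,.2],down(TA))
k=0 if q is not None and q2 is not None else np.pi
movep([SX,SY,.17],down(SA+k))
move_l([SX,SY,.031],.12,until_force=8)
s=get_state(); print(s["position"],s["contact_force"],s["clock"])
grab(50)
s=get_state(); print(s["position"],s["contact_force"],s["finger_gap"],s["grasp_force"],s["clock"],"k",k)
move_l([SX,SY,.195],.12)
s=get_state(); print(s["position"],s["contact_force"],s["finger_gap"],s["grasp_force"],s["clock"])
E
python3 g1.py
```

```text
0 [-0.28341831  0.4823422  -0.11587449  0.97257964  0.          2.62317434] [ 2.59467728e-01  5.01017522e-01 -5.22287661e-03  1.06455593e+00
  4.44089210e-16 -2.69512493e+00]
3.141592653589793 [-0.28341831  0.4823422  -0.11587449  0.97257964  0.         -0.51841831] [ 2.59467728e-01  5.01017522e-01 -5.22287661e-03  1.06455593e+00
  4.44089210e-16  4.46467728e-01]
[ 0.60378969 -0.09918366  0.03183646] [-1.09679511  0.4979779  -0.03238674] 4.7417
[ 0.6038508  -0.09970299  0.03196041] [-0.40035204 -2.12537526  5.75064157] 0.6296206679565085 51.708800084888935 5.1417 k 0
[ 0.60255769 -0.09884683  0.19408725] [-1.42945232 -0.24862706 -1.50592075] 0.632044398664472 52.68641000557359 6.6583
```

Gripped: the opening reads 53.7 mm, matching the 54 mm over the legs. Next I move above the rail and check by picture.

```bash
cat > g2.py <<'E'
from fit import *
movep([TX,TY,.19],down(TA+np.pi))
sleep(.2)
s=get_state(); print(s["position"],s["contact_force"],s["finger_gap"],s["grasp_force"],s["clock"])
ims=[]
for c in("side","top"):
    f=grab_frame(c); print(c)
    P=np.array([[TX,TY,.111],[TX,TY,.166]]); uv=proj(f,P); print(uv.round(1).tolist())
    for n in("staple_medium","seat"): print(n,[(np.round(d["centre"],1).tolist(),round(d["score"],2)) for d in tip_of(c,n)][:3])
    u,v=(uv[0]).astype(int); u=max(u,80); v=max(v,75)
    ims.append(cv2.resize(f["img"][v-75:v+75,u-70:u+70,::-1],None,fx=2.8,fy=2.8,interpolation=2))
cv2.imwrite("pics/hover.png",np.hstack(ims))
E
python3 g2.py
```

```text
[0.58917727 0.23203414 0.19001999] [-0.03335208 -0.30767633 -2.13119321] 0.6279186832559385 52.68746544737027 8.7417
side
[[281.0, 119.8], [281.0, 99.7]]
staple_medium [([278.6, 100.6], 0.7)]
seat [([278.9, 115.4], 0.6), ([279.2, 342.7], 0.59)]
top
[[159.9, 188.5], [152.9, 186.0]]
staple_medium []
seat [([162.9, 184.7], 0.63)]
```

View pics/hover.png

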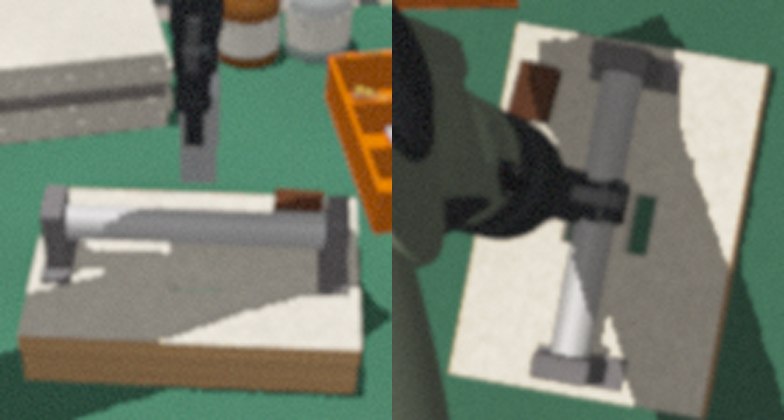

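The side view shows the staple feet at crop (199,183), centred over the rail (supports at 57 and 338). In the top view the fingers straddle the rail at (605,200). I lower it past the rail to just above the panel, with a force guard, and check again.

```bash
cat > g3.py <<'E'
from fit import *
f=grab_frame("side")
a=np.linspace(0,2*np.pi,60); c=np.c_[0*a,.015*np.cos(a),.096+.015*np.sin(a)]
uv=proj(f,place(c,TX,TY,TA)); print("rail rows predicted",uv[:,1].min(),uv[:,1].max())
cs=f["img"][105:140,272].astype(int).sum(1); print(cs.tolist())
hit=move_l([TX,TY,.098],.08,until_force=5)
s=get_state(); print(hit,s["position"],s["contact_force"],s["wrist_torque"],s["clock"])
ims=[]
for c in("side","top"):
    f=grab_frame(c)
    u,v=proj(f,np.array([[TX,TY,.08]]))[0].astype(int); u=max(u,70); v=max(v,75)
    ims.append(cv2.resize(f["img"][v-55:v+55,u-50:u+50,::-1],None,fx=4,fy=4,interpolation=2))
cv2.imwrite("pics/low.png",np.hstack(ims))
E
python3 g3.py
```

```text
rail rows predicted 118.4782850301059 131.43879805865038
[330, 331, 323, 339, 324, 322, 374, 508, 629, 673, 681, 680, 654, 558, 427, 372, 394, 394, 404, 400, 395, 387, 373, 360, 358, 391, 430, 455, 453, 424, 385, 393, 394, 404, 403]
False [0.58952867 0.23265297 0.09869262] [-0.27295677 -0.03190121 -1.4150423 ] [ 0.00607545 -0.00382962 -0.03087659] 10.3917
```

View pics/low.png

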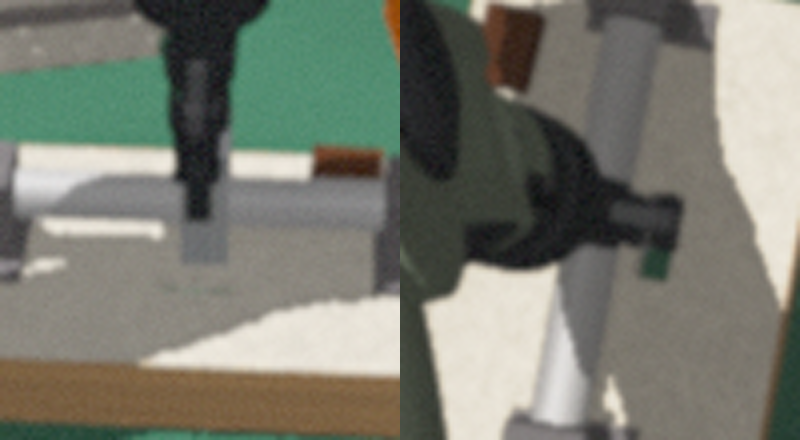

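The side view shows the rail rows matching the prediction. The near leg (182–227, y 262) is above the slot marks (165–235, y 285), within tolerance, and there has been no contact so far. I continue down under guard.

```bash
cat > g4.py <<'E'
from fit import *
hit=move_l([TX,TY,.064],.05,until_force=5)
s=get_state(); print(hit,s["position"],s["contact_force"],s["wrist_torque"],s["clock"])
if not hit:
    hit=move_l([TX,TY,.0535],.02,until_force=4)
    s=get_state(); print(hit,s["position"],s["contact_force"],s["wrist_torque"],s["clock"])
E
python3 g4.py
```

```text
False [0.58921999 0.23253411 0.06414416] [-0.70959377 -0.18540296 -0.96115855] [ 0.0079278   0.04836014 -0.04263882] 11.325
True [0.58923304 0.23253544 0.0563622 ] [-0.4736298   0.33140503  5.18256976] [-0.02070727  0.06658531  0.04669292] 11.7583
```

Contact came at TCP z 0.0564 against an expected 0.0569, so the crown is on the rail. I release, retreat and check.

```bash
cat > g5.py <<'E'
from fit import *
let_go(); s=get_state(); print(s["contact_force"],s["finger_gap"],s["clock"])
hit=move_l([TX,TY,.2],.1,until_force=8); print(hit,get_state()["position"])
if not hit: 
    movep([.45,-.05,.3],down(np.pi)); sleep(.3)
    ims=[]
    for c in("side","top"):
        f=grab_frame(c)
        print(c,proj(f,np.array([[TX,TY,.117]])).round(1),[(np.round(d["centre"],1).tolist(),round(d["score"],2)) for n in("staple_medium","staple_narrow","staple_wide") for d in spot_in(c,n)[:1]])
        u,v=proj(f,np.array([[TX,TY,.08]]))[0].astype(int)
        ims.append(cv2.resize(f["img"][v-70:v+70,u-65:u+65,::-1],None,fx=3,fy=3,interpolation=2))
    cv2.imwrite("pics/done.png",np.hstack(ims)); print(get_state()["clock"])
E
python3 g5.py
```

```text
[ 1.28871869  1.06352047 -0.38652109] 1.0012256628017273 12.1833
False [0.58860165 0.23235717 0.19921248]
side [[281.  117.7]] [([277.4, 131.5], 0.67), ([276.6, 331.6], 0.6), ([279.0, 329.9], 0.81)]
top [[159.1 188.3]] [([161.0, 186.6], 0.95), ([389.5, 216.9], 0.85)]
15.7333
```

View pics/done.png

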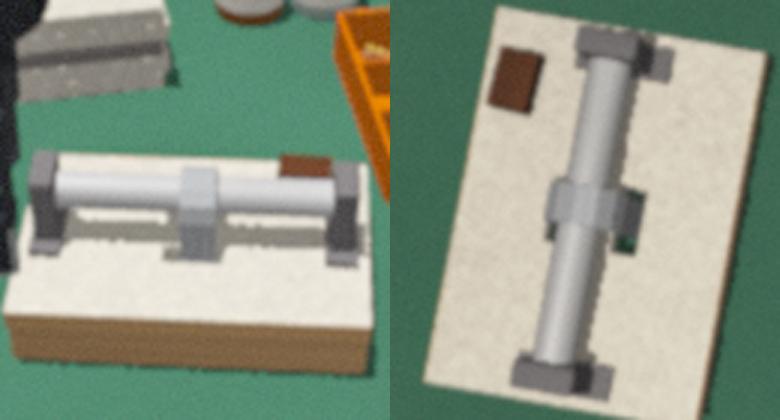

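The staple straddles the rail at crop (198,210) in the side view and (595,208) in the top view. Its crown is on the tube and its legs are in the slots.

```bash
python3 -c "
from cell import *
print(sign_off())"
```

```text
the job is handed in; nothing more can be done
None
```

The medium staple is seated over the rail with its legs through both slots. It was set down gently and handed in at about 16 s, and the arm went nowhere near the other two staples after the pick, though the last pictures confirmed only the wide one.

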